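# Clamp a filter cartridge home in its holder

## Robot

A 6-joint arm with a two-finger parallel gripper is mounted at the origin on the work surface. World frame = base frame: x ahead of the robot, y to its left, z up, the work surface at z = 0. Lengths are in m, angles in rad, forces in N, time in s.
With the tool pointing down it reaches from about 0.15 to 0.775 m from the base axis. Payload 6.1 kg.
Tool frame: the origin (TCP) lies between the finger pads; the fingertips stand bot.tip_extent ahead of it and the grasp point (between the pads) lies 11 mm behind it (bot.tip_extent is the distance from the TCP to the fingertips, in m); x points along the fingers, y is the direction in which the jaws open and shut, and the axes are right-handed (so a half turn about x gives the same grasp; the last joint's range is limited). The gripper opens to 85 mm and grips with 20 to 120 N. Pads are 22 mm wide; open, the fingers measure 114 mm over their backs; the gripper's body (76 mm by 85 mm) begins 54 mm behind the grasp point. The pads swing forward as they close: fully open they stand 13 mm farther back than shut.
Start: joints at [1.202, 0.126, -0.04, 1.405, 0, 1.571], TCP at [0.189, 0.49, 0.239] pointing down, gripper open.
Joint ranges: [-2.72, 2.72], [-0.95, 1.95], [-1.27, 1.35], [-1.78, 2.02], [-1.46, 1.47], [-3.14, 3.14]. Speed limits (rad/s): [2.39, 2.39, 3.01, 3.14, 3.14, 3.14].

## Interface

Orientations are given as a unit quaternion [x, y, z, w].
In Python, from rig import readout, vision, bot gives the robot as it stands.
- The arm moves only by the shell command python3 -m pendant 'ROWS' [FORCE]. ROWS is JSON, a list that holds one entry, the list of rows, each a list of 5 numbers: the shift along the tool's x, y, z in mm, then the turn about the tool's x in rad, then the opening, from 0 (shut) to 1 (fully open). In form: [[[x, y, z, turn, claw], ...]]. A call has 1 to 20 rows; each row is the pose to reach, as a shift and turn from the pose measured when the call began, along the tool's axes at that moment; what a row does not reach only later rows make up. A row lasts 1/12 s, in which the tool goes at most 41.7 mm and 7.16 degrees, less where a joint would pass 70% of its speed; a pose out of reach is approached as far as the arm can. A call with a gripper value outside its range is refused whole. The fingers move at their own pace and stop on an object; FORCE is the grip in N (left out, the last holds). Time passes only in rows, so rows that repeat a pose let the fingers close. It gives the time, the measured TCP pose, the force and the opening at its end, in the units of the state.
- readout.sense(): the state, without advancing time (a new reading comes with each control period).
- vision.read_camera(name): name is "scene" or "top" or "wrist"; returns a dict with "color" (480x640x3 uint8, red, green, blue), "camera_matrix" (3x3 intrinsics, pixels), "eye" and "orientation" of the camera in the world; the wrist camera has in their place "mount" (4x4, takes a point from camera to tool coordinates, whose origin is the TCP and whose axes are the tool frame's). Camera axes: x right, y down, z forward; pixel columns grow to the right and rows downward; lengths in m; the calibration is good to about 2 mm. A picture is of the moment at which its call begins: read the wrist's pose just before it. There is no depth.
- bot.sign_off(): hands the job in, once; it reports no verdict.
The state is a dict: "t": time; "joint_positions": joint angles; "qvel": joint speeds; "tau": joint torques, N m; "eef_pos": TCP position; "tcp_rot": TCP orientation; "force": force on the tool from outside, world axes, zero at the start; "ft_torque": the same for the moment, N m; "gripper_width": finger opening in m.
Only numpy, scipy, OpenCV 4.12 (cv2) and the standard library are available. Lean on these libraries where they do the work, as an engineer would, in place of code of your own. Each camera call takes 0.05 s, during which the arm holds its last target. There are 200 camera calls.

## Task

Stand the rectangular filter cartridge upright in the well of the holder and let go of it, then swing the holder's clamp over and press it down until you feel the cartridge stop fully home against the hidden stop, and leave the clamp gripping it firmly. Do not crush the cartridge (its top stands 25 N under the clamp), and leave everything else on the bench where it is.

Things in the scene. Friction and masses are not known exactly. Their poses are not given: they have to be found in the camera images.
- cartridge_center (a point): centre (half-way up) of the loose filter cartridge: white upright block with grey bands and an amber window, 50 (its x) x 32 (its y) x 80 mm high, edges rounded 3 mm, z up, 110 to 220 g. Fits the well either way round. (A round white spare nearby is not for this holder.)
- holder: the holder, bolted to the bench: base plate with a white well block 86 (x) x 72 (y) x 45 mm high. Origin on the bench under the well's middle; x points from the well to the clamp's hinge (roughly away from the robot), z up. Two hinge cheeks (each 34 x 10 mm, y = +-22 mm) stand at x = 85 mm, 106 mm high.
- well_mouth (a point): centre of the well's mouth, 45 mm above the bench, axes as the holder. Hole 52.6 (x) x 34.6 (y) mm, 3 mm lead-in. A carrier inside catches the cartridge's underside 17 mm below the mouth; it slides down only against a steady 7 N drag and stays where left. The rigid stop is hidden 23 to 37 mm below the mouth, different each time, found by feel only.
- clamp (a joint): angle of the clamp arm in rad: 0 = arm level over the well, 1.57 = standing upright (start), grows as it opens, range -0.3 to 1.75. The hinge is stiff: 1.3 N m of friction, so the arm stays at any angle and, let go, can hold up to 18 N on the cartridge. The arm weighs 0.33 kg.
- clamp_hinge (a point): point on the clamp's hinge axis, 85 mm beyond the well's centre (holder x) and 94 mm above the bench; the axis runs along the holder's y.
- clamp_bar (a point): centre of the clamp's black round cross-bar handle (18 mm thick, 80 mm long, parallel to the hinge axis), 185 mm from the hinge axis and level with it at angle 0, at the end of the aluminium arm (22 x 14 mm, with a bridge 34 mm higher that ends 40 mm before the bar). Pushed down steadily it takes about 9 N while the carrier slides; once home that climbs nearly 2 N per mm: stop at 13 to 15 N. (At rest the hinge's friction carries several N of this.)
- foot: the clamp's sprung rubber foot, 85 mm from the hinge axis (under the arm's raised bridge; origin 34 mm above its ball tip). It presses the middle of the cartridge's top with a 8 N/mm spring, 8 mm travel, and meets a cartridge standing on the carrier at about 0.16 rad. It presses 7 to 8 N while the carrier slides; leave it at about 15 N; over 25 N cracks the cartridge.
- flask: bystander: glass conical flask, 74 mm across, 108 mm high; origin under its middle
- spare: bystander: round white spare cartridge, 38 mm across, 72 mm high; origin under its middle
- jar: bystander: small amber jar, 44 mm across, 60 mm high; origin under its middle
- beaker: bystander: glass beaker, 64 mm across, 75 mm high; origin under its middle
- samplecup: bystander: white cup, 60 mm across, 60 mm high; origin under its middle
- weight_box: bystander: small wooden box, 80 x 60 x 30 mm; origin under its middle
- spatula: bystander: steel spatula, 170 mm long, lying on the bench
There are look-alikes about, which are no part of the job. What is shaped like the part that bears cartridge_center but pink is not meant.

How it is judged:
On the way, in this order (a step that is already met when the one before it is completed fails the run):
1. the cartridge stands upright in the well, let go, the clamp not yet on it (horizontal distance between cartridge_center and well_mouth below 0.004 m and angle between cartridge_center's own z axis and vertical below 0.08 rad and z of cartridge_center in the frame of well_mouth below 0.03 m and contact force between each of the fingers, foot and cartridge below 0.05 N), for 0.2 s.
2. the clamp's foot presses the cartridge home (more than 10 N, well above the carrier's drag) (horizontal distance between cartridge_center and well_mouth below 0.004 m and angle between cartridge_center's own z axis and vertical below 0.08 rad and z of cartridge_center in the frame of well_mouth below 0.0185 m and contact force between foot and cartridge above 10 N), for 0.2 s.
At the end, for the whole second after the job is handed in: The cartridge stands upright in the well (centre within 4 mm of the well's axis, tilt under 0.08 rad), driven down onto the stop, and the clamp is left closed with its foot gripping the cartridge with 10 to 25 N; everything is at rest and let go (all of step 2 and contact force between foot and cartridge below 25 N and linear speed of cartridge below 0.005 m/s and velocity of joint clamp below 0.02 rad/s); the robot touches nothing.
It fails at once if the clamp crushes the cartridge: more than 25 N under its foot (contact force between foot and cartridge above 25 N).
It fails at once if a bystander is moved by more than 30 mm (distance of any of flask, spare, jar, beaker, samplecup, weight_box, spatula from where it was at the start of the episode above 0.03 m).
It also fails if it takes over 72 s, if anything falls off the work surface, if the arm or the gripper's body presses on something with over 40 N, if the wrist force passes 120 N, or if a joint passes its speed limit or range.

## Working session

There is one attempt and no reset: what is moved stays moved. The work goes in short steps, Python scripts to look and compute and a shell command to move; the robot and the scene stay as the last step left them, time stands still between calls to the robot, and variables do not carry over. Pictures are saved under pics/ and viewed, about 8 in all and at most 12, crops included, and the job is handed in when it is done.

```bash
mkdir -p pics; ls; python3 - <<'E'
from rig import readout, vision, bot
import cv2
for n in ("scene","top"):
    r=vision.read_camera(n); cv2.imwrite(f"pics/{n}0.png",r["color"][:,:,::-1]); print(n,r["camera_matrix"],r["eye"],r["orientation"])
s=readout.sense(); print(s, bot.tip_extent)
E
```

```text
pics
scene [[436.27088978   0.         320.74595827]
 [  0.         436.27088978 236.53903273]
 [  0.           0.           1.        ]] [ 0.99552571 -0.58957249  0.57239245] [ 0.84498972  0.25370063 -0.13832887 -0.44999276]
top [[477.78340926   0.         318.40631358]
 [  0.         477.78340926 242.61699646]
 [  0.           0.           1.        ]] [0.4701388  0.00742456 1.01612545] [-0.69905751  0.71169985 -0.05692164  0.03952021]
{'t': 0.1, 'joint_positions': array([ 1.20199202e+00,  1.26307402e-01, -4.05071186e-02,  1.40541857e+00,
       -1.53440179e-05,  1.57082111e+00]), 'qvel': array([-0.00165956, -0.00155068,  0.00210096, -0.0005134 ,  0.00056219,
        0.00023447]), 'tau': array([ 2.10162034e-03, -4.36899769e+01,  3.53607595e+01,  1.35948812e-02,
        1.11024733e-04,  8.51927467e-06]), 'eef_pos': array([0.18913457, 0.48935472, 0.23861274]), 'tcp_rot': array([ 0.12916251,  0.69520454, -0.13016322,  0.69502894]), 'force': array([ 0.43912111, -0.68321443,  1.28767669]), 'ft_torque': array([0.00812699, 0.02148881, 0.01258771]), 'gripper_width': 0.08567376063463762} 0.008
```

View pics/top0.png

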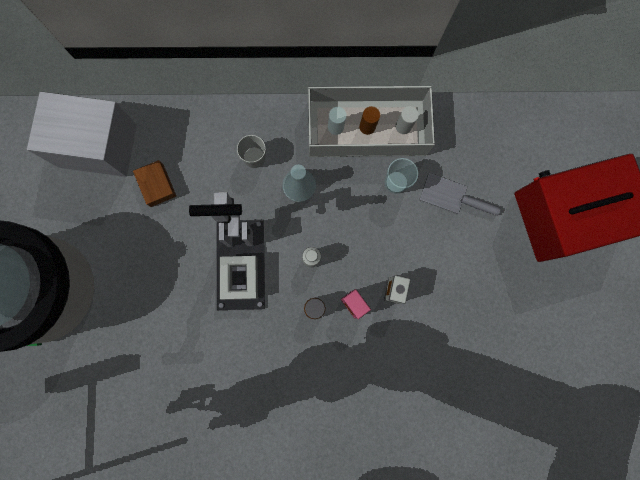

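View pics/scene0.png

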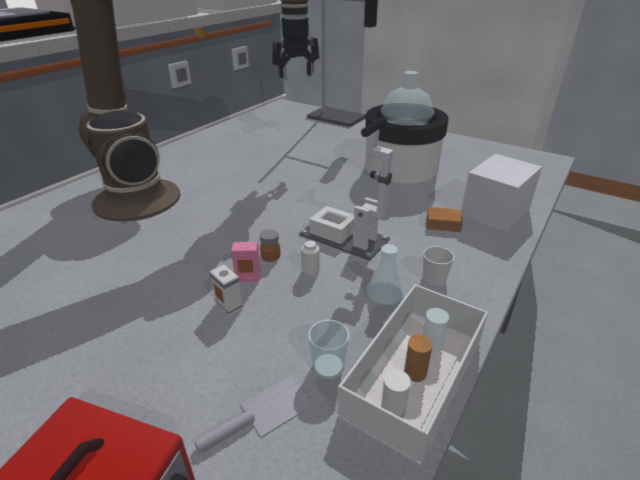

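The top view shows the holder with its well at about (238,278), hinge above it and bar at (215,210). The white cartridge is at (399,290), the pink decoy at (357,304), jar at (314,308), spare at (311,257) and flask at (299,183). The scene view agrees.

```bash
cat > h.py <<'E'
import numpy as np, cv2
from scipy.spatial.transform import Rotation as R
from rig import readout, vision, bot
def cam(n):
    if n=="wrist":
        s=readout.sense(); r=vision.read_camera(n); T=np.eye(4)
        T[:3,:3]=R.from_quat(s["tcp_rot"]).as_matrix(); T[:3,3]=s["eef_pos"]; T=T@np.array(r["mount"])
        return r["color"],np.array(r["camera_matrix"]),T[:3,3],T[:3,:3]
    r=vision.read_camera(n); return r["color"],np.array(r["camera_matrix"]),np.array(r["eye"]),R.from_quat(r["orientation"]).as_matrix()
def onz(c,px,z):
    d=c[3]@np.linalg.inv(c[1])@np.array([px[0],px[1],1.]); return c[2]+d*(z-c[2][2])/d[2]
def proj(c,p):
    q=c[1]@c[3].T@(np.array(p)-c[2]); return q[:2]/q[2]
def totool(p):  # world shift vector to get TCP to p, in tool mm
    s=readout.sense(); return R.from_quat(s["tcp_rot"]).inv().apply(np.array(p)-s["eef_pos"])*1000
E
python3 - <<'E'
from h import *
c=cam("top"); I=c[0][:,:,::-1]
a=cv2.resize(I[190:315,180:280],None,fx=4.8,fy=4.8,interpolation=cv2.INTER_CUBIC)[:600,:400]
a=cv2.resize(I[190:315,185:268],(398,600),interpolation=cv2.INTER_CUBIC)
b=cv2.resize(I[260:322,370:430],(400,413),interpolation=cv2.INTER_CUBIC)
o=np.zeros((600,800,3),np.uint8); o[:,:398]=a;o[:413,400:]=b
cv2.imwrite("pics/crop1.png",o)
for n,p,z in (("well",(238,278),.045),("cart",(400,289),.08),("bar",(215,210),.279),("jar",(314,308),.06),("pink",(357,302),.08),("spare",(311,256),.07),("flask",(299,183),.05)): print(n,onz(c,p,z).round(3))
print(proj(c,[0,0,0]),c[3].round(3))
E
```

```text
well [0.534 0.146 0.045]
cart [ 0.504 -0.175  0.08 ]
bar [0.625 0.149 0.279]
jar [ 0.471 -0.006  0.06 ]
pink [ 0.481 -0.09   0.08 ]
spare [ 0.573 -0.002  0.07 ]
flask [0.728 0.02  0.05 ]
[314.80228593 548.7627281 ] [[-0.02  -0.991  0.136]
 [-1.     0.016 -0.026]
 [ 0.023 -0.136 -0.99 ]]
```

View pics/crop1.png

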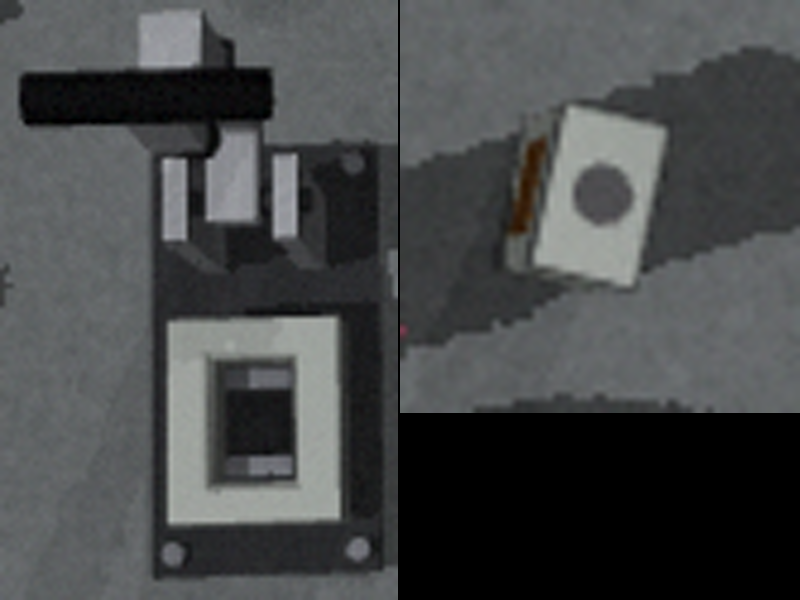

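Crop: the well block's corners are (167,319), (338,317), (342,521), (167,523). The cartridge's top corners are (570,105), (667,127), (635,287), (533,267), all in crop pixels.

```bash
cat > m1.py <<'E'
from h import *
c=cam("top")
L=lambda p:(185+p[0]/4.795-.4,190+p[1]/4.8-.4)
Rr=lambda p:(370+(p[0]-400)/6.667-.4,260+p[1]/6.66-.4)
w=np.array([onz(c,L(p),.045) for p in ((167,319),(338,317),(342,521),(167,523))])
k=np.array([onz(c,Rr(p),.08) for p in ((570,105),(667,127),(635,287),(533,267))])
hm=np.array([onz(c,L(p),.106) for p in ((162,157),(298,153),(298,238),(164,242))])
bar=[onz(c,L(p),.279) for p in ((20,97),(272,95))]
def rep(n,q):
    d=(q[0]-q[3])+(q[1]-q[2]); e=(q[1]-q[0])+(q[2]-q[3])
    print(n,q.mean(0).round(4),"len",np.linalg.norm(d)/2,np.linalg.norm(e)/2,"yaw long",np.arctan2(d[1],d[0]),"short",np.arctan2(e[1],e[0]))
rep("well",w);rep("cart",k);rep("cheeks",hm);print(bar)
t=hm.mean(0)-w.mean(0);print("holder yaw",np.arctan2(t[1],t[0]),np.linalg.norm(t[:2]))
s=readout.sense();print(R.from_quat(s["tcp_rot"]).as_matrix().round(3),totool([k.mean(0)[0],k.mean(0)[1],.2]))
E
python3 m1.py
```

```text
well [0.5358 0.1474 0.045 ] len 0.08602591900848881 0.07274472355857312 yaw long 0.01326857380605194 short -1.5772152546347085
cart [ 0.5041 -0.1747  0.08  ] len 0.04853577136275093 0.029864779864775367 yaw long -0.2541752255635869 short -1.7970874841227071
cheeks [0.6207 0.1481 0.106 ] len 0.034488336566466805 0.053886256426660825 yaw long 0.01639058868770358 short -1.556400016146993
[array([0.62628049, 0.18982532, 0.279     ]), array([0.62574612, 0.10800743, 0.279     ])]
holder yaw 0.00837853746866093 0.0849029771674411
[[-0.     0.36   0.933]
 [-0.001  0.933 -0.36 ]
 [-1.    -0.001  0.   ]] [  39.3272023  -505.93361224  533.12510571]
```

```bash
python3 -m pendant '[[[0,-506,533,-0.12,1],[0,-506,533,-0.12,1],[0,-506,533,-0.12,1],[0,-506,533,-0.12,1],[0,-506,533,-0.12,1],[0,-506,533,-0.12,1],[0,-506,533,-0.12,1],[0,-506,533,-0.12,1],[0,-506,533,-0.12,1],[0,-506,533,-0.12,1],[0,-506,533,-0.12,1],[0,-506,533,-0.12,1],[0,-506,533,-0.12,1],[0,-506,533,-0.12,1],[0,-506,533,-0.12,1],[0,-506,533,-0.12,1],[0,-506,533,-0.12,1],[0,-506,533,-0.12,1],[0,-506,533,-0.12,1],[0,-506,533,-0.12,1]]]' 40
cat > m2.py <<'E'
from h import *
import sys
c=cam("wrist"); cv2.imwrite(sys.argv[1],c[0][:,:,::-1]); print(c[2].round(3)); s=readout.sense(); print(s["joint_positions"].round(3),s["eef_pos"].round(4))
E
python3 m2.py pics/w1.png
```

```text
t: 1.87
eef_pos: [0.5039, -0.1758, 0.2383]
tcp_rot: [0.088, 0.702, -0.089, 0.701]
force: [-0.3, 0.4, -0.9]
gripper_width: 0.0851
[ 0.432 -0.157  0.373]
[-3.340e-01  1.420e-01 -2.200e-02  1.408e+00 -1.000e-03 -8.400e-02] [ 0.5036 -0.1748  0.2387]
```

View pics/w1.png

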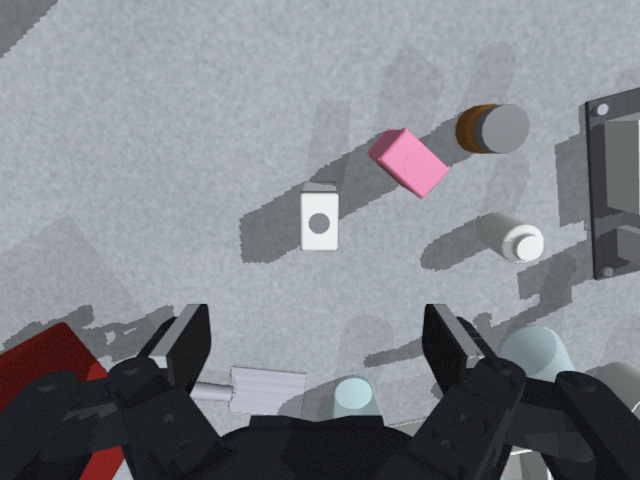

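Wrist view: the cartridge's top corners are (301,192), (338,192), (338,250), (302,251), square to the jaws. The pink decoy is clear of the fingers' path.

```bash
python3 - <<'E'
from h import *
c=cam("wrist")
g=cv2.cvtColor(c[0],cv2.COLOR_RGB2GRAY); m=np.zeros_like(g); m[186:256,292:346]=(g[186:256,292:346]>205)*255
cs=max(cv2.findContours(m,cv2.RETR_EXTERNAL,cv2.CHAIN_APPROX_NONE)[0],key=cv2.contourArea); print(cv2.minAreaRect(cs))
pts=((301,192),(338,192),(338,250),(302,251))
q=np.array([onz(c,p,.08) for p in pts]);print(q.round(4),q.mean(0)); print(onz(c,cv2.minAreaRect(cs)[0],.08))
p=q.mean(0);p[2]=.066; print("tool shift",totool(p))
e=q[1]+q[2]-q[0]-q[3];print("jaw-dir yaw",np.arctan2(e[1],e[0]), R.from_quat(readout.sense()["tcp_rot"]).apply([0,1,0]))
E
```

```text
((318.4999694824219, 222.0), (53.99999237060547, 34.99999237060547), 90.0)
[[ 0.4749 -0.1804  0.08  ]
 [ 0.4823 -0.1513  0.08  ]
 [ 0.5306 -0.1627  0.08  ]
 [ 0.5239 -0.1926  0.08  ]] [ 0.50291233 -0.17173819  0.08      ]
[ 0.50269415 -0.1727555   0.08      ]
tool shift [173.10043182   2.29492395  -0.93105869]
jaw-dir yaw 1.336233808875955 [ 2.46155651e-01  9.69230115e-01 -6.16503014e-04]
```

```bash
python3 -m pendant '[[[40,2,-1,0,0.8],[80,2,-1,0,0.8],[115,2,-1,0,0.8],[145,2,-1,0,0.8],[170,2,-1,0,0.8],[186,2,-1,0,0.8],[186,2,-1,0,0.8],[186,2,-1,0,0.3],[186,2,-1,0,0],[186,2,-1,0,0],[186,2,-1,0,0],[186,2,-1,0,0],[186,2,-1,0,0],[186,2,-1,0,0]]]' 40
```

```text
t: 3.13
eef_pos: [0.5039, -0.1721, 0.0551]
tcp_rot: [0.088, 0.701, -0.088, 0.702]
force: [-1.3, 1.7, 7.2]
gripper_width: 0.0316
```

```bash
python3 -m pendant '[[[-35,0,0,0,0],[-75,0,0,0,0],[-115,0,0,0,0],[-135,30,-4,-0.05,0],[-135,70,-10,-0.1,0],[-135,110,-16,-0.15,0],[-135,150,-22,-0.2,0],[-135,190,-28,-0.26,0],[-135,230,-34,-0.26,0],[-135,270,-40,-0.26,0],[-135,300,-44,-0.26,0],[-135,318,-47,-0.26,0],[-135,318,-47,-0.26,0],[-135,318,-47,-0.26,0]]]'
python3 m2.py pics/w2.png
```

```text
t: 4.3
eef_pos: [0.5363, 0.1486, 0.1902]
tcp_rot: [-0.005, 0.706, 0.004, 0.708]
force: [-0.2, -1.0, -1.3]
gripper_width: 0.0311
[0.461 0.148 0.324]
[ 2.700e-01  1.870e-01 -7.500e-02  1.307e+00 -1.000e-03  2.570e-01] [0.5362 0.1477 0.1902]
```

View pics/w2.png

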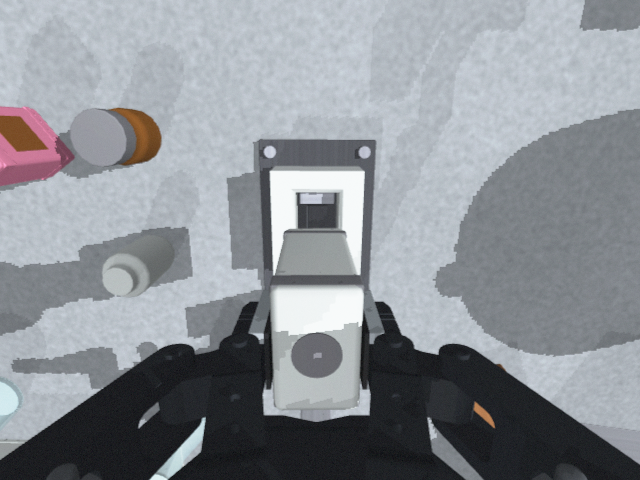

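Wrist view: the cartridge is held square, with its near top edge at row 277 (x 273–363), far top edge near row 408 and near bottom edge at row 231 (x 285–346). The well block's near edge is at row 168 (x 272–364), and the hole's near edge is at row 190 (x 294–342).

```bash
python3 - <<'E'
from h import *
c=cam("wrist"); s=readout.sense(); print(s["eef_pos"])
for n,p,z in (("top nl",(273,279),.216),("top nr",(363,279),.216),("top fl",(275,407),.216),("top fr",(359,407),.216),("disc",(317,355),.216),("bot l",(285,232),.136),("bot r",(346,232),.136),
 ("blk nl",(271.5,168),.045),("blk nr",(364.5,168),.045),("hole nl",(294,190),.045),("hole nr",(342.5,190),.045)): print(n,onz(c,p,z).round(4))
I=cv2.resize(c[0][130:290,230:400,::-1],None,fx=3.5,fy=3.5,interpolation=cv2.INTER_CUBIC); cv2.imwrite("pics/w2c.png",I)
E
```

```text
[0.53622231 0.14714238 0.19019085]
top nl [0.5079 0.1336 0.216 ]
top nr [0.5075 0.1626 0.216 ]
top fl [0.5583 0.1332 0.216 ]
top fr [0.5579 0.1637 0.216 ]
disc [0.5362 0.1482 0.216 ]
bot l [0.5148 0.1307 0.136 ]
bot r [0.5144 0.1635 0.136 ]
blk nl [0.4902 0.1131 0.045 ]
blk nr [0.4894 0.1837 0.045 ]
hole nl [0.5068 0.1301 0.045 ]
hole nr [0.5063 0.1675 0.045 ]
```

View pics/w2c.png

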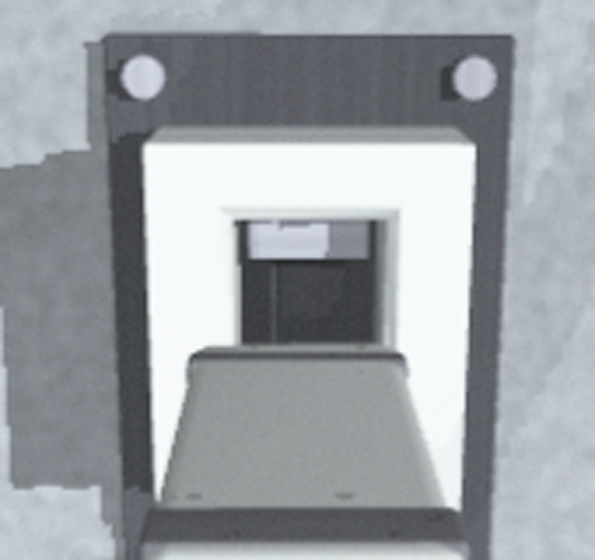

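```bash
python3 - <<'E'
from h import *
from scipy.optimize import least_squares
c=cam("wrist"); print(c[1][0,0],c[2],c[3][:,2])
# silhouettes: front plane (x=-25) vertical edges: widths at bottom/top, rows; far top edge
obs=[((-.022,-.016,-.037),(283.7,None)),]
def P(q,l): return proj(c,np.array([q[0],q[1],q[2]])+R.from_euler('y',q[3]).apply(l))
O=[((-.025,-.0145,-.037),284.2,233.4),((-.025,.0145,-.037),346.,233.4),((-.025,-.0145,.037),272.5,275.5),((-.025,.0145,.037),362.5,275.5),((0,0,.04),317,355)]
f=lambda q:np.concatenate([P(q,np.array(l))-[u,v] for l,u,v in O])
r=least_squares(f,[.535,.148,.176,0]);print(r.x.round(4),r.fun.round(1))
for z in (.170,.176,.182):
    r=least_squares(lambda q:f([q[0],q[1],z,q[2]]),[.535,.148,0]);print(z,r.x.round(4),r.cost)
S=cam("scene"); u=proj(S,[.536,.148,.15]).astype(int);print(u)
I=S[0][max(0,u[1]-75):u[1]+75,u[0]-80:u[0]+80,::-1]; cv2.imwrite("pics/s2.png",cv2.resize(I,None,fx=4,fy=4,interpolation=cv2.INTER_CUBIC))
E
```

```text
363.04540849731274 [0.46134097 0.14664134 0.32442241] [ 0.29363034  0.00155442 -0.95591778]
[ 0.5337  0.1472  0.1852 -0.1   ] [ 4.2 -0.3 -0.9  0.4 -2.1 -0.2  1.   0.8 -0.9 -0.7]
0.17 [ 0.5393  0.1473 -0.0585] 86.13716936777526
0.176 [ 0.5371  0.1472 -0.0745] 42.32737611517024
0.182 [ 0.5349  0.1472 -0.091 ] 16.82274870398253
[333 175]
```

View pics/s2.png

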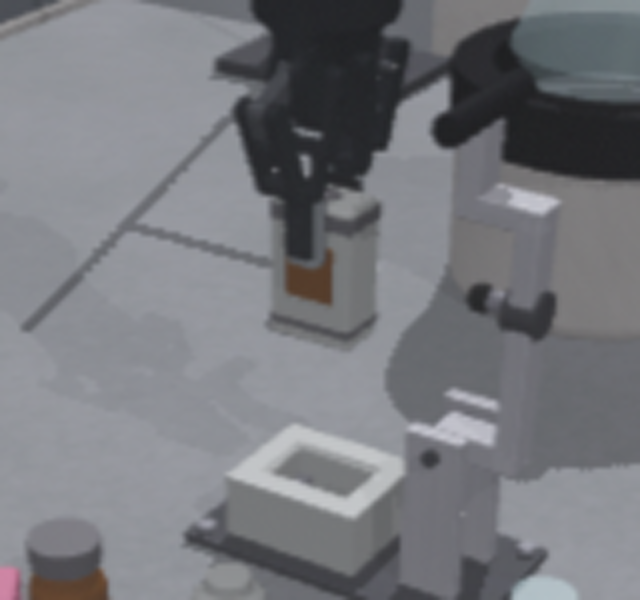

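Scene view: the cartridge is held upright, its edges parallel to the hinge cheeks. The dark lines in the wrist crop were its grey bands. Cartridge and well line up within about 1 mm, so I'm lowering it.

```bash
python3 -m pendant '[[[30,0,0,0,0],[60,0,-0.5,0,0],[80,0,-0.5,0,0],[88,0,-0.5,0,0],[92,0,-0.5,0,0],[96,0,-0.5,0,0],[99,0,-0.5,0,0],[99,0,-0.5,0,0]]]'
```

```text
t: 5.17
eef_pos: [0.5371, 0.1459, 0.0991]
tcp_rot: [-0.003, 0.704, 0.003, 0.71]
force: [-16.4, -2.7, 40.9]
gripper_width: 0.0316
```

```bash
python3 -m pendant '[[[-8,0,0,0,0],[-10,0,0,0,0],[-10,0,0,0,0],[-10,0,0,0,0]]]'; python3 - <<'E'
from h import *
for i in range(3):
    c=cam("wrist"); s=readout.sense();print(s["eef_pos"].round(4),s["force"].round(1),R.from_quat(s["tcp_rot"]).as_matrix().round(3).tolist())
cv2.imwrite("pics/w3.png",cv2.resize(c[0][150:450,200:440,::-1],None,fx=2,fy=2,interpolation=cv2.INTER_CUBIC))
E
```

```text
t: 5.5
eef_pos: [0.5373, 0.1455, 0.1091]
tcp_rot: [-0.002, 0.704, 0.003, 0.71]
force: [-0.0, -0.1, -0.9]
gripper_width: 0.0314
[0.5369 0.1455 0.1085] [ 1.1  0.4 -0.8] [[0.008, -0.008, 1.0], [0.0, 1.0, 0.008], [-1.0, 0.0, 0.008]]
[0.5367 0.1455 0.1081] [-0.1  0.5 -1.4] [[0.008, -0.008, 1.0], [0.0, 1.0, 0.008], [-1.0, 0.0, 0.008]]
[0.5366 0.1456 0.108 ] [-0.4  0.3 -0.9] [[0.007, -0.008, 1.0], [-0.0, 1.0, 0.008], [-1.0, -0.0, 0.007]]
```

View pics/w3.png

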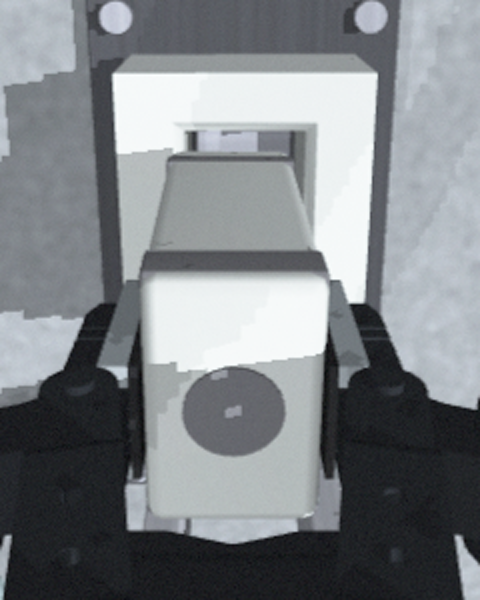

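Close view: the cartridge's base (crop columns 166–296) sits about 3–4 mm left of the hole's centre (block 113–378). That is the −y side, so I'll work out the correction.

```bash
python3 - <<'E'
from h import *
c=cam("wrist"); s=readout.sense(); print(s["eef_pos"].round(4))
L=lambda u,v:(200+u/2-.25,150+v/2-.25)
for n,u,v,z in (("blk l",113,72,.045),("blk r",378,72,.045),("hole out l",175,123,.045),("hole out r",317,123,.045),("base l",166,154,.0545),("base r",296,154,.0545),("top l",142,275,.134),("top r",328,275,.134),("disc",234,412,.134)): print(n,onz(c,L(u,v),z).round(4))
E
```

```text
[0.5366 0.1457 0.108 ]
blk l [0.4919 0.1128 0.045 ]
blk r [0.4913 0.1847 0.045 ]
hole out l [0.5059 0.1294 0.045 ]
hole out r [0.5056 0.1687 0.045 ]
base l [0.5122 0.1276 0.0545]
base r [0.512  0.1623 0.0545]
top l [0.5109 0.1308 0.134 ]
top r [0.5106 0.161  0.134 ]
disc [0.5366 0.1459 0.134 ]
```

```bash
python3 -m pendant '[[[0,3.3,-1.7,0,0],[0,3.3,-1.7,0,0],[3,3.3,-1.7,0,0],[6,3.3,-1.7,0,0],[9,3.3,-1.7,0,0],[12,3.3,-1.7,0,0],[15,3.3,-1.7,0,0],[15,3.3,-1.7,0,0]]]'
```

```text
t: 6.37
eef_pos: [0.5348, 0.1489, 0.0922]
tcp_rot: [-0.003, 0.705, 0.003, 0.709]
force: [0.8, 0.4, -1.6]
gripper_width: 0.0316
```

In the mouth with no force. I'm continuing to the carrier.

```bash
python3 -m pendant '[[[3,0,0,0,0],[5,0,0,0,0],[7,0,0,0,0],[8,0,0,0,0],[8,0,0,0,0]]]'
```

```text
t: 6.78
eef_pos: [0.5347, 0.1488, 0.0839]
tcp_rot: [-0.003, 0.705, 0.003, 0.709]
force: [0.8, 0.8, -1.4]
gripper_width: 0.032
```

```bash
python3 -m pendant '[[[1,0,0,0,0],[1.5,0,0,0,0],[1.5,0,0,0,0.2],[1.5,0,0,0,0.5],[1.5,0,0,0,0.8],[1.5,0,0,0,0.8],[1.5,0,0,0,0.8],[-15,0,0,0,0.8],[-50,0,0,0,0.8],[-90,0,0,0,0.8],[-110,0,0,0,0.8],[-110,0,0,0,0.8],[-110,0,0,0,0.8]]]'; python3 m2.py pics/w4.png
```

```text
t: 7.87
eef_pos: [0.5349, 0.1491, 0.1952]
tcp_rot: [-0.003, 0.704, 0.003, 0.71]
force: [-0.2, -0.4, -1.2]
gripper_width: 0.0682
[0.459 0.149 0.329]
[ 0.273  0.18  -0.076  1.309 -0.002  0.265] [0.5341 0.1489 0.1936]
```

View pics/w4.png

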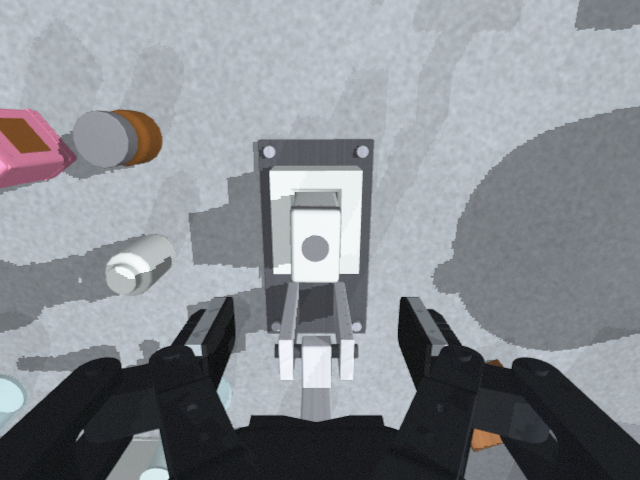

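The cartridge stands in the well, its disc at (315,248). The next step is to go up and around to grip the clamp bar off-centre, with the jaws along x.

```bash
python3 -m pendant '[[[-40,0,0,0,1],[-80,0,0,0,1],[-120,0,0,0.12,1],[-145,5,15,0.24,1],[-145,10,30,0.36,1],[-145,15,45,0.48,1],[-145,20,60,0.6,1],[-145,26,75,0.72,1],[-145,26,88,0.84,1],[-145,26,88,0.96,1],[-145,26,88,1.08,1],[-145,26,88,1.2,1],[-145,26,88,1.32,1],[-145,26,88,1.44,1],[-145,26,88,1.57,1],[-145,26,88,1.57,1],[-145,26,88,1.57,1],[-145,26,88,1.57,1]]]'; python3 m2.py pics/w5.png; python3 - <<'E'
from h import *
c=cam("top"); cv2.imwrite("pics/t5.png",c[0][:,:,::-1])
w=cam("wrist"); print([proj(w,p).round(0) for p in ([.62,.1896,.279],[.62,.1096,.279],[.62,.1496,.094])])
E
```

```text
t: 9.42
eef_pos: [0.6208, 0.1756, 0.338]
tcp_rot: [0.498, 0.502, -0.496, 0.504]
force: [-0.2, -0.4, -1.0]
gripper_width: 0.0853
[0.619 0.25  0.472]
[ 0.277  0.4    0.538  1.704 -0.002  1.836] [0.6208 0.1756 0.3383]
[array([315., 242.]), array([313., 365.]), array([314., 226.])]
```

View pics/w5.png

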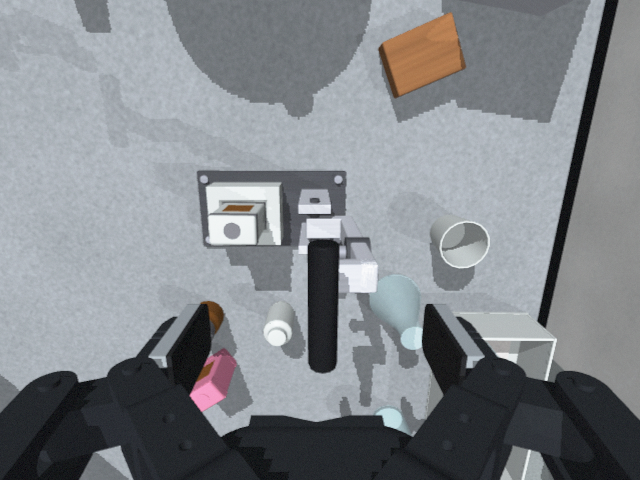

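Wrist view: the bar runs from (322,242) to (322,372), so it sits about 4 mm further in +x than expected. The jaws straddle it clear of the arm, so I'm going down to grip it.

```bash
python3 -m pendant '[[[30,4,0,0,1],[60,4,0,0,1],[70,4,0,0,1],[70,4,0,0,1],[70,4,0,0,0.5],[70,4,0,0,0.3],[70,4,0,0,0.1],[70,4,0,0,0],[70,4,0,0,0],[70,4,0,0,0],[70,4,0,0,0]]]' 50
```

```text
t: 10.48
eef_pos: [0.6254, 0.1757, 0.2698]
tcp_rot: [0.499, 0.501, -0.496, 0.504]
force: [-1.2, 0.5, 4.5]
gripper_width: 0.0161
```

```bash
python3 -m pendant '[[[0,-7,0,0,0],[0.3,-15,0,0,0],[1,-22,0,0,0],[1.8,-29.5,0,0,0],[3,-37,0,0,0],[4.5,-44,0,0,0],[4.5,-44,0,0,0],[4.5,-44,0,0,0]]]'
```

```text
t: 11.15
eef_pos: [0.5835, 0.1753, 0.268]
tcp_rot: [0.502, 0.499, -0.493, 0.506]
force: [3.2, -1.2, 10.0]
gripper_width: 0.0161
```

```bash
python3 -m pendant '[[[2,-9,0,0,0],[4.3,-18,0,0,0],[7.2,-27,0,0,0],[10.5,-36,0,0,0],[14.5,-44.5,0,0,0],[18.7,-52.5,0,0,0],[23.5,-60.5,0,0,0],[28.5,-68,0,0,0],[28.5,-68,0,0,0],[28.5,-68,0,0,0]]]'
```

```text
t: 11.98
eef_pos: [0.5166, 0.1747, 0.2401]
tcp_rot: [0.503, 0.498, -0.492, 0.507]
force: [-0.4, -1.0, 6.8]
gripper_width: 0.0161
```

```bash
python3 -m pendant '[[[6.5,-8,0,0,0],[13.5,-15,0,0,0],[20,-22,0,0,0],[26,-29,0,0,0],[33,-35,0,0,0],[40,-41,0,0,0],[47.5,-47,0,0,0],[55,-52,0,0,0],[63,-57,0,0,0],[71,-61.5,0,0,0],[78,-65,0,0,0],[84.5,-68,0,0,0],[84.5,-68,0,0,0],[84.5,-68,0,0,0]]]'
```

```text
t: 13.15
eef_pos: [0.4501, 0.1741, 0.1546]
tcp_rot: [0.503, 0.498, -0.492, 0.507]
force: [-2.8, -1.1, 2.5]
gripper_width: 0.0165
```

```bash
python3 -m pendant '[[[8,-3.5,0,0,0],[16,-6.5,0,0,0],[24,-9,0,0,0],[31,-11,0,0,0],[31,-11,0,0,0],[31,-11,0,0,0],[31,-11,0,0,0]]]'; python3 - <<'E'
from h import *
c=cam("scene"); cv2.imwrite("pics/s6.png",cv2.resize(c[0][110:270,240:440,::-1],None,fx=3.7,fy=3.7,interpolation=cv2.INTER_CUBIC)); s=readout.sense(); print(s["eef_pos"],s["force"])
E
```

```text
t: 13.73
eef_pos: [0.4402, 0.1739, 0.1232]
tcp_rot: [0.503, 0.498, -0.492, 0.507]
force: [3.2, 0.2, -3.2]
gripper_width: 0.0161
[0.44021341 0.17395715 0.12321726] [ 2.93499462  0.43142272 -3.60296292]
```

View pics/s6.png

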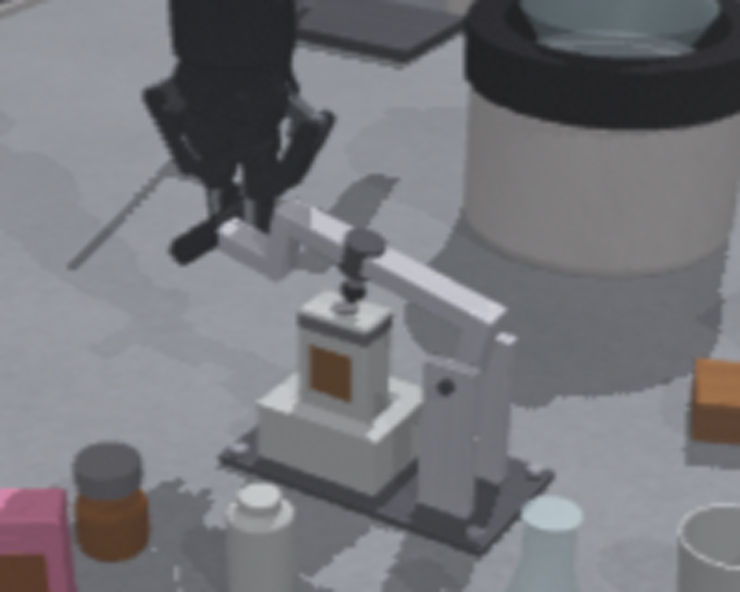

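The scene crop shows the arm nearly level, with the foot (345,305) just over the middle of the cartridge's top. I'm pressing down gently.

```bash
python3 -m pendant '[[[2,-0.5,0,0,0],[4,-1,0,0,0],[6,-1.3,0,0,0],[8,-1.7,0,0,0],[10,-2,0,0,0],[11,-2.2,0,0,0]]]';  python3 -m pendant '[[[1.5,0,0,0,0],[3,-0.5,0,0,0],[4.5,-0.7,0,0,0],[6,-0.8,0,0,0],[7.5,-1,0,0,0]]]'
```

```text
t: 14.28
eef_pos: [0.4383, 0.174, 0.1132]
tcp_rot: [0.503, 0.498, -0.492, 0.507]
force: [-2.0, -1.6, 8.1]
gripper_width: 0.016
t: 14.7
eef_pos: [0.4373, 0.174, 0.1071]
tcp_rot: [0.503, 0.497, -0.491, 0.507]
force: [-1.9, -1.9, 8.4]
gripper_width: 0.0164
```

```bash
python3 -m pendant '[[[1.5,-0.2,0,0,0],[3,-0.3,0,0,0],[4.5,-0.5,0,0,0],[6,-0.6,0,0,0]]]';  python3 -m pendant '[[[1,0,0,0,0],[2,0,0,0,0],[3,-0.2,0,0,0],[4,-0.4,0,0,0]]]'
```

```text
t: 15.03
eef_pos: [0.4368, 0.174, 0.1024]
tcp_rot: [0.504, 0.497, -0.491, 0.507]
force: [-3.7, -1.5, 10.4]
gripper_width: 0.0165
t: 15.37
eef_pos: [0.4365, 0.174, 0.0998]
tcp_rot: [0.504, 0.497, -0.491, 0.508]
force: [-4.5, -3.0, 11.0]
gripper_width: 0.0161
```

```bash
python3 -m pendant '[[[1,0.3,0,0,0],[2,0.3,0,0,0],[2.5,0.3,0,0,0]]]';  python3 - <<'E'
from h import *
import time
for i in range(4):
    vision.read_camera("wrist"); s=readout.sense(); print(s["eef_pos"].round(4),s["force"].round(1))
E
```

```text
t: 15.62
eef_pos: [0.4364, 0.174, 0.0986]
tcp_rot: [0.504, 0.497, -0.491, 0.508]
force: [-6.1, -1.9, 12.7]
gripper_width: 0.0164
[0.4363 0.174  0.0986] [-5.5 -2.5 10.2]
[0.4364 0.174  0.0986] [-5.8 -2.  10.1]
[0.4364 0.174  0.0986] [-4.7 -2.1 10.8]
[0.4364 0.174  0.0986] [-5.5 -1.3 11.9]
```

Force alone doesn't separate sliding from home yet. I'll measure the cartridge's actual travel from the amber window in the scene camera and compare it with the bar's travel.

```bash
cat > am.py <<'E'
from h import *
def amber():
    v=[]
    for i in range(3):
        c=cam("scene"); I=c[0][185:235,318:350].astype(float)   # crop around window
        d=np.clip(I[:,:,0]-I[:,:,2]-20,0,60); ys,xs=np.mgrid[185:235,318:350]
        v.append(((d*xs).sum()/d.sum(),(d*ys).sum()/d.sum(),d.sum()))
    return np.mean(v,0),c
if __name__=="__main__":
    a,c=amber(); s=readout.sense()
    k=proj(c,[.535,.149,.07])[1]-proj(c,[.535,.149,.08])[1]
    print("amber",a.round(2),"px per mm",k/10,"tcp z",s["eef_pos"][2].round(4),"F",s["force"].round(1))
E
python3 am.py; python3 - <<'E'
from h import *
I=cv2.imread("pics/s6.png"); I=cv2.resize(I,(200,160),interpolation=cv2.INTER_AREA)[75:125,78:110,::-1].astype(float)
d=np.clip(I[:,:,0]-I[:,:,2]-20,0,60); ys,xs=np.mgrid[185:235,318:350]; print("s6",(d*xs).sum()/d.sum(),(d*ys).sum()/d.sum(),d.sum())
E
```

```text
amber [ 328.85  211.9  2062.67] px per mm 0.3799008271840478 tcp z 0.0986 F [-5.4 -1.7 10.8]
s6 328.978640776699 210.48689320388348 2060.0
```

```bash
python3 -m pendant '[[[1,-0.5,0,0,0],[2,-0.6,0,0,0],[3,-0.7,0,0,0]]]'; python3 am.py
```

```text
t: 16.22
eef_pos: [0.4362, 0.174, 0.0972]
tcp_rot: [0.504, 0.497, -0.49, 0.508]
force: [-4.0, -2.9, 12.5]
gripper_width: 0.0162
amber [ 328.76  212.15 2075.  ] px per mm 0.3799008271840478 tcp z 0.097 F [-2.4 -2.1 11.2]
```

```bash
python3 -m pendant '[[[1,-0.2,0,0,0],[2,-0.3,0,0,0],[3,-0.4,0,0,0],[4,-0.5,0,0,0]]]'; python3 am.py
```

```text
t: 16.7
eef_pos: [0.436, 0.174, 0.0943]
tcp_rot: [0.505, 0.497, -0.49, 0.508]
force: [-2.6, -0.9, 8.4]
gripper_width: 0.0163
amber [ 328.79  212.58 2045.33] px per mm 0.3799008271840478 tcp z 0.094 F [-1.1 -1.3  8.5]
```

```bash
python3 -m pendant '[[[1,-0.2,0,0,0],[2,-0.3,0,0,0],[3,-0.4,0,0,0]]]'; python3 am.py
```

```text
t: 17.1
eef_pos: [0.4358, 0.174, 0.0922]
tcp_rot: [0.505, 0.497, -0.49, 0.508]
force: [-3.2, -2.3, 10.4]
gripper_width: 0.0158
amber [ 328.78  212.92 2052.67] px per mm 0.3799008271840478 tcp z 0.092 F [-1.4 -1.2  7.5]
```

Still sliding, about 6.4 mm so far. Carrying on in small steps.

```bash
python3 -m pendant '[[[1,-0.1,0,0,0],[2,-0.2,0,0,0],[3,-0.3,0,0,0],[4,-0.4,0,0,0]]]'; python3 am.py
```

```text
t: 17.58
eef_pos: [0.4357, 0.174, 0.0893]
tcp_rot: [0.505, 0.497, -0.49, 0.508]
force: [-3.5, -2.4, 11.5]
gripper_width: 0.0163
amber [ 328.68  213.37 2077.67] px per mm 0.3799008271840478 tcp z 0.0892 F [-2.6 -1.1  8.5]
```

```bash
python3 -m pendant '[[[1,-0.1,0,0,0],[2,-0.1,0,0,0],[3,-0.2,0,0,0]]]'; python3 am.py
```

```text
t: 17.98
eef_pos: [0.4356, 0.174, 0.0875]
tcp_rot: [0.505, 0.496, -0.489, 0.508]
force: [-4.8, -3.0, 12.3]
gripper_width: 0.0162
amber [ 328.71  213.66 2046.67] px per mm 0.3799008271840478 tcp z 0.0874 F [-4.2 -2.   9.4]
```

```bash
python3 -m pendant '[[[1,-0.4,0,0,0],[2,-0.5,0,0,0],[3,-0.5,0,0,0],[4,-0.5,0,0,0]]]'; python3 am.py
```

```text
t: 18.47
eef_pos: [0.4356, 0.174, 0.085]
tcp_rot: [0.506, 0.496, -0.489, 0.509]
force: [-5.9, -3.6, 12.1]
gripper_width: 0.0163
amber [ 328.68  214.   2102.67] px per mm 0.3799008271840478 tcp z 0.0849 F [-4.  -2.8 11. ]
```

```bash
python3 -m pendant '[[[1,-0.2,0,0,0],[2,-0.2,0,0,0],[3,-0.2,0,0,0]]]'; python3 am.py
```

```text
t: 18.87
eef_pos: [0.4356, 0.174, 0.0834]
tcp_rot: [0.506, 0.496, -0.489, 0.509]
force: [-4.9, -2.9, 14.1]
gripper_width: 0.0163
amber [ 328.7   214.28 2047.33] px per mm 0.3799008271840478 tcp z 0.0832 F [-4.5 -2.  10.6]
```

```bash
python3 -m pendant '[[[1,-0.4,0,0,0],[2,-0.5,0,0,0],[3,-0.5,0,0,0]]]'; python3 am.py
```

```text
t: 19.27
eef_pos: [0.4355, 0.174, 0.0815]
tcp_rot: [0.507, 0.496, -0.488, 0.509]
force: [-1.4, -2.0, 10.2]
gripper_width: 0.0162
amber [ 328.76  214.54 2060.33] px per mm 0.3799008271840478 tcp z 0.0813 F [-0.8 -2.6  7.4]
```

```bash
python3 -m pendant '[[[1,-0.2,0,0,0],[2,-0.2,0,0,0],[3,-0.2,0,0,0]]]'; python3 am.py
```

```text
t: 19.67
eef_pos: [0.4355, 0.174, 0.0794]
tcp_rot: [0.507, 0.496, -0.488, 0.509]
force: [-3.5, -2.4, 10.6]
gripper_width: 0.0161
amber [ 328.74  214.75 2003.  ] px per mm 0.3799008271840478 tcp z 0.0793 F [-2.2 -1.9  8.2]
```

The window is starting to dip below the mouth, so I'm tracking its upper edge instead of its centroid.

```bash
cat > ed.py <<'E'
from h import *
v=[];g=[]
for i in range(4):
    c=cam("scene"); I=c[0].astype(float)
    d=(I[195:225,325:333,0]-I[195:225,325:333,2]).mean(1); m=np.sort(d)[-5:].mean(); k=np.argmax(d>m/2); b=np.median(d[:4])
    h=(m+b)/2; k=np.argmax(d>h); v.append(195+k-1+(h-d[k-1])/(d[k]-d[k-1]))
    s=readout.sense(); g.append(s["force"])
print("edge",np.mean(v).round(2),np.std(v).round(2),"tcp z",s["eef_pos"][2].round(4),"F",np.mean(g,0).round(1), d.round(0).astype(int).tolist())
E
python3 ed.py; python3 -m pendant '[[[1,-0.2,0,0,0],[2,-0.2,0,0,0],[3,-0.2,0,0,0]]]'; python3 ed.py
```

```text
edge 208.93 0.0 tcp z 0.0793 F [-1.7 -1.9  7.9] [-4, -4, -4, -4, -4, -4, -4, -4, -5, -4, -3, -2, -2, 4, 20, 35, 40, 40, 40, 40, 40, 40, 40, 40, 37, 26, 10, -1, -4, -4]
t: 20.27
eef_pos: [0.4355, 0.174, 0.0776]
tcp_rot: [0.507, 0.495, -0.488, 0.509]
force: [-4.2, -3.0, 12.9]
gripper_width: 0.016
edge 208.93 0.01 tcp z 0.0775 F [-3.2 -2.5 10.8] [-4, -4, -4, -4, -4, -4, -4, -4, -5, -4, -4, -2, -2, 4, 20, 33, 39, 40, 40, 41, 40, 41, 40, 40, 37, 26, 10, -1, -4, -4]
```

The edge didn't move while the bar went down 1.8 mm and the force climbed about 3 N, so the cartridge is home. The pressing force, corrected for the bias of about −1 N, is about 14 N. I'm opening the jaws slightly to release.

```bash
python3 -m pendant '[[[0,0,0,0,0.1],[0,0,0,0,0.2],[0,0,0,0,0.35],[0,0,0,0,0.4],[0,0,0,0,0.4]]]'; python3 ed.py
```

```text
t: 20.88
eef_pos: [0.4351, 0.174, 0.0771]
tcp_rot: [0.507, 0.496, -0.488, 0.509]
force: [-0.1, -0.6, 1.2]
gripper_width: 0.0343
edge 208.92 0.01 tcp z 0.0773 F [ 0.2 -0.3  0. ] [-4, -4, -4, -3, -4, -4, -4, -4, -4, -4, -3, -3, -2, 4, 20, 33, 39, 40, 40, 40, 40, 40, 41, 40, 37, 26, 10, -1, -4, -4]
```

Released with no residual force. As a check and top-up, I'll press the bar from above with shut fingers.

```bash
python3 -m pendant '[[[-20,0,0,0,0.4],[-55,0,0,0,0.4],[-60,0,0,0,0],[-60,0,0,0,0],[-60,0,0,0,0],[-60,0,0,0,0],[-60,0,0,0,0],[-45,0,0,0,0],[-35,0,0,0,0],[-32,0,0,0,0],[-32,0,0,0,0]]]'; python3 ed.py
```

```text
t: 22.0
eef_pos: [0.4337, 0.1736, 0.1083]
tcp_rot: [0.506, 0.496, -0.489, 0.509]
force: [0.9, -0.5, -0.2]
gripper_width: -0.0002
edge 208.93 0.01 tcp z 0.1088 F [-0.1  0.1  0.2] [-4, -4, -4, -4, -4, -4, -4, -4, -5, -4, -3, -3, -2, 4, 19, 33, 38, 39, 39, 40, 39, 40, 40, 39, 37, 25, 10, -1, -4, -4]
```

```bash
python3 -m pendant '[[[1,0,0,0,0],[2,0,0,0,0],[3,0,0,0,0],[3,0,0,0,0]]]'; python3 ed.py
```

```text
t: 22.53
eef_pos: [0.4342, 0.1738, 0.1072]
tcp_rot: [0.507, 0.495, -0.488, 0.509]
force: [-4.1, -2.3, 11.5]
gripper_width: 0.0002
edge 208.92 0.01 tcp z 0.1071 F [-4.7 -1.3 11.9] [-4, -4, -4, -4, -4, -4, -4, -4, -5, -4, -4, -3, -2, 4, 19, 32, 38, 40, 39, 40, 40, 40, 40, 40, 37, 26, 10, -1, -4, -4]
```

```bash
python3 -m pendant '[[[0.8,0,0,0,0],[1.4,0,0,0,0],[1.7,0,0,0,0],[1.7,0,0,0,0]]]'; python3 ed.py
```

```text
t: 23.07
eef_pos: [0.4342, 0.1738, 0.107]
tcp_rot: [0.507, 0.495, -0.488, 0.509]
force: [-4.7, -1.9, 12.9]
gripper_width: -0.0003
edge 208.92 0.01 tcp z 0.107 F [-5.3 -2.2 14. ] [-4, -4, -3, -4, -4, -4, -4, -4, -4, -4, -4, -3, -2, 4, 19, 32, 39, 39, 39, 40, 40, 40, 40, 40, 37, 25, 10, -1, -4, -4]
```

The bar held 13–14 N with no further travel. I'm backing off and checking.

```bash
python3 -m pendant '[[[-20,0,0,0,0],[-60,0,0,0,0],[-100,0,0,0,0],[-130,0,0,0,0],[-130,0,0,0,0],[-130,0,0,0,0],[-130,0,0,0,0],[-130,0,0,0,0]]]'; python3 ed.py; python3 - <<'E'
from h import *
c=cam("scene"); cv2.imwrite("pics/s7.png",cv2.resize(c[0][100:400,180:500,::-1],None,fx=2,fy=2,interpolation=cv2.INTER_CUBIC))
E
```

```text
t: 23.93
eef_pos: [0.4292, 0.1728, 0.2354]
tcp_rot: [0.506, 0.496, -0.489, 0.509]
force: [-0.3, -0.2, -0.1]
gripper_width: 0.0001
edge 208.92 0.01 tcp z 0.2358 F [-0.2  0.1  0. ] [-4, -4, -4, -4, -4, -4, -4, -4, -4, -4, -3, -3, -2, 4, 18, 31, 37, 38, 38, 38, 38, 38, 38, 38, 35, 25, 10, -1, -4, -4]
```

View pics/s7.png

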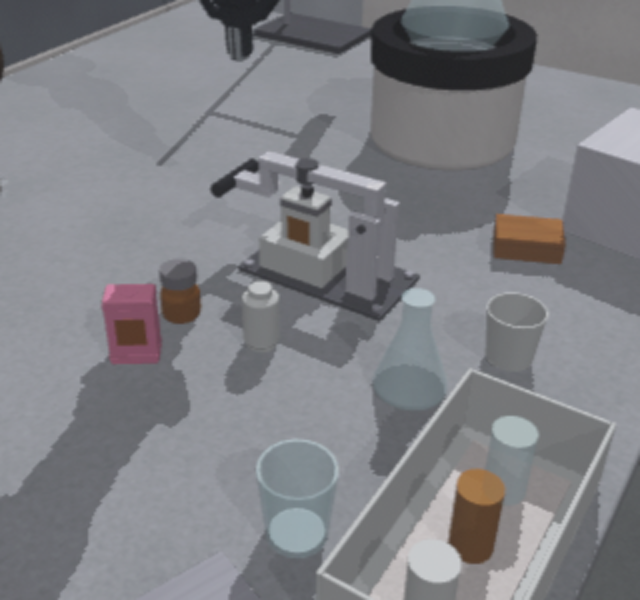

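The final view shows the cartridge upright in the well with the clamp closed and its foot on the top (305,190). The bystanders look unmoved and the robot is clear, so I'm handing in.

```bash
python3 -c "
from rig import bot
print(bot.sign_off())"
```

```text
the job is handed in; nothing more can be done
None
```

The cartridge is standing in the well, pressed home against the stop, and the clamp is closed on it. I handed the job in at about 24 s; no verdict is reported.

**What I did:** I gripped the white cartridge and lowered it into the well. The first try touched the rim at about 41 N, with the cartridge in the fingers. I backed off, re-measured, shifted it 3.3 mm and 1.7 mm sideways, and it then went in freely and was let go on the carrier. I then swung the clamp over by its bar and pressed down in small steps.

**Last checks:**
- **Home:** the cartridge had moved down about 11 mm in the scene camera. It then stopped dead while the bar went down another 1.8 mm and the force climbed by about 3 N.
- **Grip:** after release I pressed the bar again from above. It held 13–14 N with about 0.1 mm of movement, which puts the foot at roughly 15–18 N. That figure is inferred from the bar force, not measured directly.
- **At rest:** after backing away, the cartridge edge was unchanged in the camera and the robot read no contact force. In the last picture the bystanders looked unmoved; I did not measure them, and the spatula is only partly in that view.

**What disagreed:** during sliding the bar force read 7–14 N instead of a steady 9 N, so I used the cartridge's motion in the camera, not force alone, to decide it was home.

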